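# Couple the circuit-board holder to its ball mount

## Robot

A 7-joint arm with a two-finger parallel gripper is mounted at the origin on the work surface. World frame = base frame: x ahead of the robot, y to its left, z up, the work surface at z = 0. Lengths are in m, angles in degrees, forces in N, time in s.
With the tool pointing down it reaches from about 0.425 to 0.875 m from the base axis. Payload 4.7 kg.
Tool frame: the origin (TCP) lies at the very end of the fingers, on their centre line; the grasp point (between the pads) lies 19 mm behind it; z points along the fingers, y is the direction in which the jaws open and shut (so a half turn about z gives the same grasp; the last joint's range is limited). The gripper opens to 87 mm and grips with 3 to 60 N. Pads are 19 mm wide; open, the fingers measure 117 mm over their backs; the gripper's body (75 mm by 190 mm) begins 51 mm behind the grasp point.
Start: joints at [-63.936, 18.392, -4.016, 83.108, 1.295, 78.541, -3.26], TCP at [0.277, 0.588, 0.223] pointing down, gripper open.
Joint ranges: [-163.93, 163.93], [-17.29, 119.83], [-79.2, 71.16], [3.27, 140.29], [-89.18, 269.18], [5.43, 117.66], [-154.24, 154.24]. Speed limits (degrees/s): [147.25, 147.25, 180, 180, 180, 180, 180].

## Interface

Orientations are given as [roll, pitch, yaw] about the fixed x, y, z axes, in that order (R = Rz(yaw) Ry(pitch) Rx(roll)).
In Python, from cell import monitor, read_camera, camera_info, env, look_for gives the robot as it stands.
- The arm moves only by the tool servo_tool, never from a script. Its argument "commands" is one flat list of numbers, 6 for each row, row after row: the shift along the tool's x, y, z in mm, then the turn, a rotation vector about the tool's x, y, z in degrees. A call has 1 to 10 rows; each row shifts and turns the commanded pose from where the row before left it, along the tool's axes as they then stand; what a row does not reach is not made up. A row lasts 1/10 s, in which the tool goes at most 50 mm and 8.59 degrees, less where a joint would pass 70% of its speed; a pose out of reach is approached as far as the arm can. A call is refused whole if a number of a shift passes 50 or a number of a turn 8.59, either way. A call with a gripper value outside its range is refused whole. "jaw" is the finger opening in mm, from 0 to 87, set as the call begins (left out, the last holds). The fingers move at their own pace and stop on an object; "newtons" is the grip in N (left out, the last holds). Time passes only in rows, so rows that do not move let the fingers close. It gives the time, the measured TCP pose, the force and the opening at its end, in the units of the state.
- monitor.get_obs(): the state, without advancing time (a new reading comes with each control period).
- read_camera(name): name is "scene" or "top"; returns (picture, depth): 480x640x3 uint8, red, green, blue; 480x640 float32, m along the optical axis (not along the pixel's ray), 0 where there is no reading.
- camera_info(name): a dict with "camera_matrix" (3x3 intrinsics, pixels), "R" (3x3) and "t" (3): a world point X has camera coordinates R X + t. Camera axes: x right, y down, z forward; pixel columns grow to the right and rows downward; lengths in m; the calibration is good to about 2 mm. A picture is of the moment at which its call begins. camera_info takes no time and is no camera call.
- env.sign_off(): hands the job in, once; it reports no verdict.
Trained networks look in the newest picture that a camera, given by its name, has taken for a name from the list of things; names that differ only in an ending like _2 or _b are one class to them, and where a whole thing is asked for, a point or a joint stands for the part that bears it (a point fixed in the world has none). Each returns a list of dicts, best first, with "conf" (0 to 1); they miss things now and then, are a little off and sometimes report something else, mostly with a low value. They report only what shows in the picture. A call takes as long as a camera call. They do not tell look-alikes from the thing itself.
- look_for(camera, label): "box" ([left, top, width, height] in pixels, round what is visible of it).
The state is a dict: "time_s": time; "qpos": joint angles; "joint_velocities": joint speeds; "effort": joint torques, N m; "tool_pos": TCP position; "tool_rot": TCP orientation; "force": force on the tool from outside, world axes, zero at the start; "wrist_torque": the same for the moment, N m; "grip_width": finger opening in m.
Only numpy, scipy, OpenCV 4.12 (cv2) and the standard library are available. Lean on these libraries where they do the work, as an engineer would, in place of code of your own. Each camera call takes 0.05 s, during which the arm holds its last target.

## Task

Mount the circuit-board holder on the bench mount that ends in a ball (not the one with the plain post). First swing the holder's locking lever up while the holder still stands on the bench, then set its socket fully down over the ball, and finally press the lever all the way down to lock it, and let go.

Things in the scene. Friction and masses are not known exactly. Their poses are not given: they have to be found in the camera images.
- coupler_grip (a point): Centre of the black grip block (32 x 34 x 34 mm along x, y, z) on top of the loose 0.7 kg aluminium board holder, on the socket's centre line, 73 mm above its foot and mouth, 16 mm above the housing roof. z up, +x to its board (to 117 mm out, 78 mm wide, below the block), -x to the lever. Grip across y. The flared socket is 44 mm square inside, 51 mm deep. It starts standing on the bench.
- lever (a joint): Locking lever (rad): 0 = fully down, level, pointing along the holder's -x, locked; grows as its outer end swings up; 1.25 = stop, fully up. Hinge along the holder's y, at x -36, z -31 mm from coupler_grip. Stays where left (0.05 N m friction). Starts at 0 to 0.25. Raised above 0.9 counts as up; when down, its hook reaches under the ball.
- lever_grip (a point): Centre of the round black grip roller at the outer end of the lever (a 10 mm wide dark steel bar), 65 mm from the hinge axis: 20 mm in diameter, 22 mm wide along the holder's y. It spins freely about that axis, so that fingers pinching it across y can swing the lever up in an arc without turning. With the lever down it is 42 mm above the surface under the holder. Moves with the lever.
- ball (a point): Centre of the 36 mm steel ball, 54 mm above the bench, on a 16 mm neck on a fixed dark round base (108 mm wide, 24 mm high). The holder is seated, facing any way, when its foot stands on the base's flat top: coupler_grip is then 43 mm above this point; sideways play 4 mm. A like base with a straight 16 mm post, 72 mm high, no ball, stands nearby: not to be used.
There are look-alikes about, which are no part of the job. Of the things that look like the part that bears coupler_grip, the larger one is meant.

How it is judged:
By the outcome, as a careful person would: the job done as asked, in the order asked, and still so for the second after the job is handed in, with the robot touching nothing.
It also fails if it takes over 64 s, if anything falls off the work surface, if the arm or the gripper's body presses on something with over 40 N, if the wrist force passes 120 N, or if a joint passes its speed limit or range.

## Working session

There is one attempt and no reset: what is moved stays moved. The work goes in short steps, Python scripts to look and compute and a tool call to move; the robot and the scene stay as the last step left them, time stands still between calls to the robot, and variables do not carry over. Pictures are saved under pics/ and viewed, and the job is handed in when it is done.

Besides the shell and the picture viewer there is one more tool, called after "Emit:" by a JSON object that holds its "fn" and its "kwargs", one argument or row to a line. servo_tool: Moves the arm, as the interface text tells. Its arguments: {"type":"object","properties":{"commands":{"type":"array","items":{"type":"number"}},"jaw":{"type":"number"},"newtons":{"type":"number"}},"required":["commands"]}

```bash
mkdir -p pics; ls
cat > h.py <<'E'
import numpy as np, cv2
from cell import monitor, read_camera, camera_info, env, look_for
def snap(name,fn=None):
    p,d=read_camera(name)
    np.savez('last_%s.npz'%name,p=p,d=d)
    if fn: cv2.imwrite('pics/'+fn,p[:,:,::-1])
    return p,d
def cloud(name,d):
    c=camera_info(name);K=np.array(c['camera_matrix']);R=np.array(c['R']);t=np.array(c['t'])
    v,u=np.mgrid[0:480,0:640]
    X=np.stack([(u-K[0,2])*d/K[0,0],(v-K[1,2])*d/K[1,1],d],-1)
    W=(X-t)@R
    W[d==0]=np.nan
    return W
E
python3 - <<'E'
from h import *
for n in('scene','top'):
    snap(n,n+'0.png')
    for l in('coupler_grip','lever','lever_grip','ball'):
        print(n,l,[(np.round(r['box']),round(r['conf'],2)) for r in look_for(n,l)][:5])
    c=camera_info(n);print(-np.array(c['R']).T@np.array(c['t']))
o=monitor.get_obs();print(o)
E
```

```text
pics
scene coupler_grip [(array([101., 193.,  77.,  61.]), 0.58), (array([116., 279.,  91., 154.]), 0.57)]
scene lever [(array([170., 277.,  22.,  49.]), 0.93), (array([100., 196.,  19.,  13.]), 0.5)]
scene lever_grip [(array([169., 279.,  19.,  47.]), 0.88), (array([ 96., 194.,  22.,  16.]), 0.72)]
scene ball [(array([320., 269.,  70.,  68.]), 0.7)]
[ 0.87129442 -0.12279567  0.68728002]
top coupler_grip [(array([415., 268.,  71.,  83.]), 0.75), (array([396., 123.,  62., 115.]), 0.66)]
top lever [(array([407., 198.,  20.,  38.]), 0.85), (array([463., 320.,  24.,  27.]), 0.66)]
top lever_grip [(array([411., 194.,  17.,  44.]), 0.53), (array([466., 321.,  16.,  31.]), 0.51)]
top ball [(array([259., 174.,  55.,  56.]), 0.83)]
[ 0.36909072 -0.00753292  0.95143918]
{'time_s': 0.5, 'qpos': array([-63.93774554,  18.39450429,  -4.01628456,  83.11060907,
         1.29510983,  78.54131003,  -3.26089676]), 'joint_velocities': array([-0.01604758, -0.054152  ,  0.08006848, -0.03902114,  0.05748595,
       -0.06667411, -0.17481914]), 'effort': array([ 2.52781228e-04, -4.90603781e+01, -4.02582642e-01, -3.12466049e+01,
       -6.37243059e-02,  3.45842773e-02,  7.35125172e-05]), 'tool_pos': array([0.27733726, 0.58785482, 0.22253045]), 'tool_rot': array([-1.79998722e+02,  2.92637543e-03,  1.54745910e+02]), 'force': array([ 0.42441812,  0.56997712, -0.58035018]), 'wrist_torque': array([-0.04388632, -0.02955073, -0.00433394]), 'grip_width': 0.08670090792801478}
```

View pics/scene0.png

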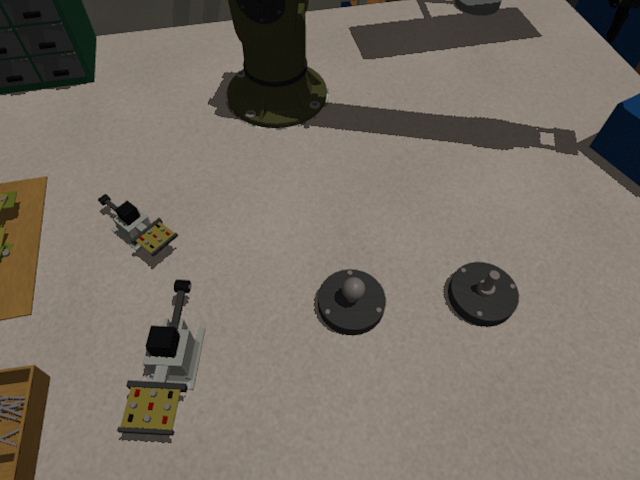

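View pics/top0.png

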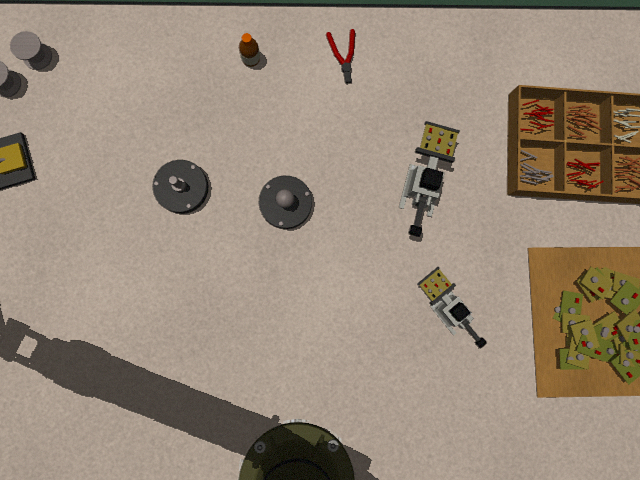

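Candidates are the large holder (scene 163,341; top 431,180) and a small look-alike (scene 128,212; top 459,311). The ball mount is at top (286,200) and the plain-post mount at top (180,187). I choose the large holder and the ball mount, then measure and check them in a crop.

Run:
```python
from h import *
for n in('scene','top'):
    z=np.load('last_%s.npz'%n);p,d=z['p'],z['d'];W=cloud(n,d)
    np.save('W_%s.npy'%n,W)
    def blob(box,zr,dark=None,name=''):
        l,t,w,h=box;S=W[t:t+h,l:l+w].reshape(-1,3);C=p[t:t+h,l:l+w].reshape(-1,3).max(1)
        m=(S[:,2]>zr[0])&(S[:,2]<zr[1])
        if dark: m&=C<dark
        q=S[m]
        if len(q)<5: print(n,name,'none',len(q));return
        (c,s,a)=cv2.minAreaRect((q[:,:2]*1000).astype(np.float32))
        print(n,name,len(q),'mean',q.mean(0).round(4),'rect',np.round(c,1),np.round(s,1),round(a,1),'zmax',np.percentile(q[:,2],[5,50,95]).round(4))
    if n=='top':
        blob((390,115,80,130),(.082,.1),60,'gripTop')
        blob((400,215,35,30),(.03,.2),60,'roller')
        blob((400,190,35,50),(.03,.08),90,'lever')
        blob((415,115,50,50),(.02,.2),None,'board')
        blob((259,174,55,56),(.06,.08),None,'ball')
        blob((259,174,55,56),(.018,.03),None,'base')
        blob((150,155,65,65),(.018,.03),None,'postbase')
    else:
        blob((140,320,50,40),(.082,.1),60,'gripTop')
        blob((165,275,30,22),(.03,.2),60,'roller')
        blob((320,269,70,68),(.06,.08),None,'ball')
        blob((320,269,70,68),(.018,.03),None,'base')
    bm=W[380:440,:60] if n=='x' else None
    print(np.nanmedian(W[240:300,200:300,2]))
p=cv2.imread('pics/top0.png');cv2.imwrite('pics/c1.png',cv2.resize(p[110:250,380:480],None,fx=4,fy=4,interpolation=cv2.INTER_CUBIC))
```

```text
scene gripTop 628 mean [ 0.5802 -0.2591  0.0896] rect [ 578.  -260.2] [35.9 33. ] 75.0 zmax [0.0836 0.0901 0.092 ]
scene roller 220 mean [ 0.4867 -0.2329  0.0544] rect [ 487.6 -233.8] [22.3 25.7] 76.8 zmax [0.0483 0.0551 0.0589]
scene ball 330 mean [0.5483 0.0206 0.0665] rect [546.7  21. ] [32.4 30.7] 68.3 zmax [0.0608 0.0668 0.0716]
scene base 2827 mean [0.5508 0.0203 0.0234] rect [546.   23.3] [103.4 107.1] 76.5 zmax [0.0212 0.0235 0.0254]
-0.0004745126221588079
top gripTop 311 mean [ 0.5783 -0.2581  0.0883] rect [ 578.8 -258.6] [33.9 31.9] 75.6 zmax [0.085  0.0885 0.0913]
top roller 172 mean [ 0.4881 -0.2332  0.0527] rect [ 493.7 -235.3] [22.4 44.1] 74.1 zmax [0.0466 0.0533 0.0582]
top lever 399 mean [ 0.5175 -0.2408  0.0482] rect [ 516.5 -248.7] [52.  93.1] 85.2 zmax [0.0364 0.048  0.0574]
top board 1243 mean [ 0.6557 -0.2807  0.0582] rect [ 652.1 -279.3] [78.  82.9] 74.9 zmax [0.052  0.0585 0.0629]
top ball 208 mean [0.5455 0.0228 0.066 ] rect [546.3  22.8] [30.8 31. ] 25.5 zmax [0.0611 0.066  0.0705]
top base 1927 mean [0.5447 0.0228 0.0223] rect [546.4  22.5] [104.9 106.4] 89.6 zmax [0.0195 0.0222 0.0251]
top postbase 2063 mean [0.5778 0.2337 0.0226] rect [578.8 234.4] [107.2 105.5] 44.8 zmax [0.0198 0.0226 0.0254]
-0.001855568336128479
```

Run:
```python
import cv2,numpy as np
p=cv2.imread('pics/scene0.png');cv2.imwrite('pics/c2.png',cv2.resize(p[265:440,100:220],None,fx=3.4,fy=3.4,interpolation=cv2.INTER_CUBIC))
a=cv2.imread('pics/c1.png');b=cv2.imread('pics/c2.png');H=max(len(a),len(b))
f=lambda x:np.pad(x,((0,H-len(x)),(0,0),(0,0)));r=np.hstack([f(a),f(b)]);print(r.shape);cv2.imwrite('pics/c3.png',r[:600,:800])
```

```text
(595, 808, 3)
```

View pics/c3.png

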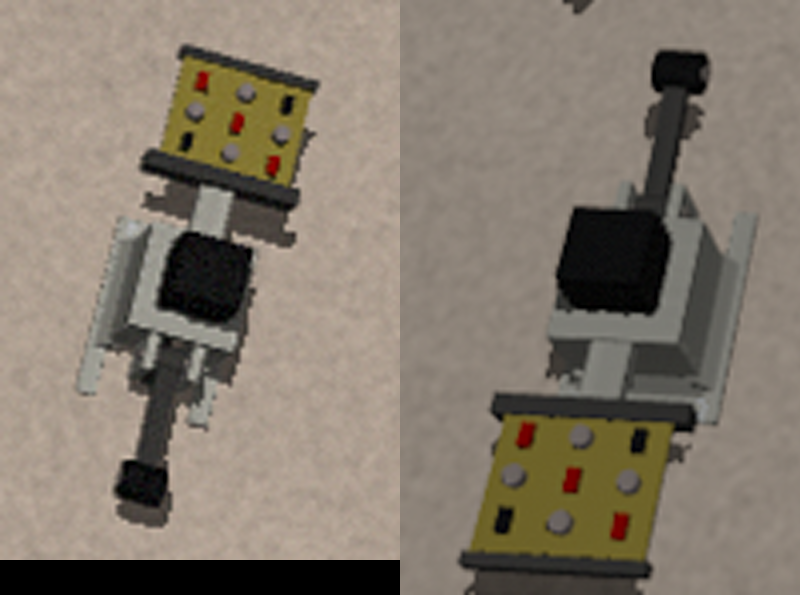

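The crop confirms the large holder, with its board towards +x and yaw about −15°. Its grip block is at (0.578, −0.259) with its top at z≈0.090. The lever is nearly down towards the robot, and the roller is at about (0.482, −0.233). The ball is at (0.546, 0.0225). I start moving with the tool at yaw 165.

Emit:
{"fn": "servo_tool", "kwargs": {
  "commands": [0,0,0,0,0,-5.1,0,0,0,0,0,-5.15,-33,-36.5,0,0,0,0,-33,-36.5,0,0,0,0,-33,-36.5,0,0,0,0,-33,-36.5,0,0,0,0,-33,-36.5,0,0,0,0,-33,-36.5,0,0,0,0,-33,-36.5,0,0,0,0,-33,-36.5,0,0,0,0],
  "newtons": 10
}}

```text
time_s: 1.5
tool_pos: [0.4574, 0.2356, 0.223]
tool_rot: [179.9, 0.0, 165.0]
force: [0.8, -0.7, -0.0]
grip_width: 0.0874
```

```bash
cat >> h.py <<'E'
from scipy.spatial.transform import Rotation as Ro
def togo(xyz,yaw=165):
    o=monitor.get_obs();R=Ro.from_euler('xyz',o['tool_rot'],degrees=True)
    T=Ro.from_euler('xyz',[180,0,yaw],degrees=True)
    print('t',round(o['time_s'],2),'pos',o['tool_pos'].round(4),'rot',o['tool_rot'].round(2),'F',o['force'].round(1),'w',round(o['grip_width']*1e3,1))
    print(xyz,'shift mm(tool)',(R.inv().apply(np.array(xyz)-o['tool_pos'])*1e3).round(1),'turn',np.degrees((R.inv()*T).as_rotvec()).round(2))
E
python3 - <<'E'
from h import *
W=np.load('W_top.npy');p=np.load('last_top.npz')['p']
G=np.array([.5783,-.2588]);a=np.radians(-15);ex=np.array([np.cos(a),np.sin(a)]);ey=np.array([-ex[1],ex[0]])
for n in('top','scene'):
    W=np.load('W_%s.npy'%n).reshape(-1,3);q=W[:,:2]-G;L=np.c_[q@ex,q@ey]*1e3
    m=(L[:,0]<-84)&(L[:,0]>-130)&(abs(L[:,1])<25)&(W[:,2]>.025)
    print(n,'roller local x',np.percentile(L[m,0],[0,5,50,95]).round(1),'y',np.percentile(L[m,1],[2,50,98]).round(1),'zmax',np.percentile(W[m,2],[90,98]).round(4))
togo([.482,-.233,.12])
E
```

```text
top roller local x [-109.9 -108.9 -100.2  -87.3] y [-8.9  2.5 12.5] zmax [0.0575 0.0593]
scene roller local x [-110.9 -106.9  -96.1  -86. ] y [-9.9  2.2 12. ] zmax [0.0585 0.0596]
t 1.5 pos [0.4574 0.2356 0.223 ] rot [1.7994e+02 4.0000e-02 1.6500e+02] F [ 0.8 -0.7 -0. ] w 87.4
[0.482, -0.233, 0.12] shift mm(tool) [-144.9 -446.4  102.7] turn [ 0.06  0.04 -0.  ]
```

Emit:
{"fn": "servo_tool", "kwargs": {
  "commands": [-14.5,-44.5,10,0,0,0.7,-14.5,-44.5,10,0,0,0,-14.5,-44.5,10,0,0,0,-14.5,-44.5,10,0,0,0,-14.5,-44.5,10,0,0,0,-14.5,-44.5,10,0,0,0,-14.5,-44.5,10,0,0,0,-14.5,-44.5,10,0,0,0,-14.5,-44.5,10,0,0,0,-14.5,-44.5,10,0,0,0]
}}

```text
time_s: 2.5
tool_pos: [0.4766, -0.2319, 0.1227]
tool_rot: [180.0, 0.1, 164.3]
force: [2.0, 0.4, -0.4]
grip_width: 0.0867
```

Run:
```python
from h import *
togo([.482,-.2315,.030],164.3)
```

```text
t 2.5 pos [ 0.4766 -0.2319  0.1227] rot [1.7996e+02 9.0000e-02 1.6432e+02] F [ 2.   0.4 -0.4] w 86.7
[0.482, -0.2315, 0.03] shift mm(tool) [-4.9  1.7 92.8] turn [0.04 0.09 0.02]
```

Emit:
{"fn": "servo_tool", "kwargs": {
  "commands": [-5,1.7,20,0,0,0,0,0,30,0,0,0,0,0,20,0,0,0,0,0,12,0,0,0,0,0,0,0,0,0],
  "jaw": 60
}}

```text
time_s: 3.0
tool_pos: [0.4807, -0.2294, 0.0393]
tool_rot: [-180.0, -0.2, 164.3]
force: [-0.2, -0.6, 0.1]
grip_width: 0.0618
```

Run:
```python
from h import *
p,d=snap('scene')
q=snap('top')[0]
cv2.imwrite('pics/a1.png',np.hstack([cv2.resize(p[230:400,100:230],None,fx=3,fy=3),cv2.resize(q[130:300,360:490],None,fx=3,fy=3)])[:,:,::-1])
togo([.482,-.2315,.030],164.3)
```

```text
t 3.1 pos [ 0.4823 -0.2301  0.0413] rot [-1.800e+02  6.000e-02  1.643e+02] F [-0.   1.   0.2] w 60.6
[0.482, -0.2315, 0.03] shift mm(tool) [-0.1 -1.5 11.3] turn [-0.    0.06  0.  ]
```

View pics/a1.png

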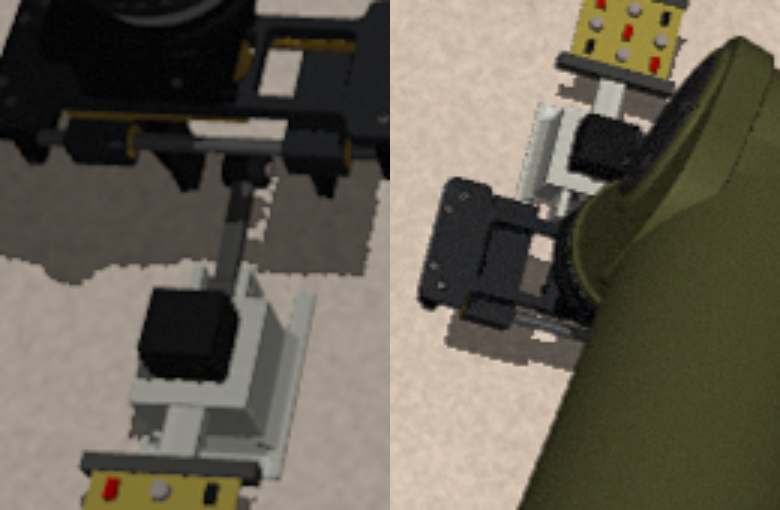

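In the crop the roller (247,175) sits between the fingers (182 and 325), roughly centred. I'll lower and pinch it.

Emit:
{"fn": "servo_tool", "kwargs": {
  "commands": [0,-1.5,6,0,0,0,0,0,5,0,0,0,0,0,0,0,0,0]
}}

```text
time_s: 3.4
tool_pos: [0.4811, -0.2311, 0.0293]
tool_rot: [180.0, -0.0, 164.3]
force: [-0.1, 0.7, 0.6]
grip_width: 0.0599
```

Emit:
{"fn": "servo_tool", "kwargs": {
  "commands": [0,0,0,0,0,0,0,0,0,0,0,0,0,0,0,0,0,0,0,0,0,0,0,0,0,0,0,0,0,0],
  "jaw": 15,
  "newtons": 10
}}

```text
time_s: 3.9
tool_pos: [0.4814, -0.2313, 0.0296]
tool_rot: [-180.0, 0.0, 164.3]
force: [-0.5, -1.2, -0.6]
grip_width: 0.0282
```

Run:
```python
from h import *
togo([.482,-.2315,.030],164.3)
t=0.1
P=lambda t:(-36-65*np.cos(t),42+65*np.sin(t))
th=np.linspace(.1,1.2,9)
for a,b in zip(th,th[1:]):
    print(np.round(-(P(b)[0]-P(a)[0]),1),np.round(-(P(b)[1]-P(a)[1]),1))
```

```text
t 3.9 pos [ 0.4814 -0.2313  0.0296] rot [-1.800e+02  1.000e-02  1.643e+02] F [-0.5 -1.2 -0.6] w 28.2
[0.482, -0.2315, 0.03] shift mm(tool) [-0.7 -0.  -0.4] turn [-0.    0.01  0.  ]
-1.5 -8.8
-2.7 -8.5
-3.8 -8.1
-4.9 -7.5
-5.9 -6.7
-6.7 -5.9
-7.5 -4.9
-8.1 -3.8
```

Emit:
{"fn": "servo_tool", "kwargs": {
  "commands": [0,0,0,0,0,0,0,0,0,0,0,0,0,0,0,0,0,0]
}}

```text
time_s: 4.2
tool_pos: [0.4812, -0.2318, 0.0296]
tool_rot: [-180.0, 0.0, 164.3]
force: [-0.6, -1.7, 0.6]
grip_width: 0.0218
```

Emit:
{"fn": "servo_tool", "kwargs": {
  "commands": [-1.5,0,-8.8,0,0,0,-2.7,0,-8.5,0,0,0,-3.8,0,-8.1,0,0,0,-4.9,0,-7.5,0,0,0,0,0,0,0,0,0]
}}

```text
time_s: 4.7
tool_pos: [0.4949, -0.2352, 0.0641]
tool_rot: [180.0, 0.1, 164.3]
force: [-1.8, -0.9, 1.8]
grip_width: 0.022
```

Emit:
{"fn": "servo_tool", "kwargs": {
  "commands": [-5.9,0,-6.7,0,0,0,-6.7,0,-5.9,0,0,0,-7.5,0,-4.9,0,0,0,-8.1,0,-3.8,0,0,0,0,0,0,0,0,0]
}}

```text
time_s: 5.2
tool_pos: [0.5225, -0.243, 0.0842]
tool_rot: [-180.0, 0.1, 164.3]
force: [0.6, -1.9, -3.0]
grip_width: 0.0218
```

Run:
```python
from h import *
p,d=snap('scene')
q=snap('top')[0]
cv2.imwrite('pics/a2.png',np.hstack([cv2.resize(p[230:400,100:230],None,fx=3,fy=3),cv2.resize(q[130:300,360:490],None,fx=3,fy=3)])[:,:,::-1])
togo([.5237,-.2432,.086],164.3)
```

```text
t 5.3 pos [ 0.5214 -0.2428  0.0837] rot [-1.7997e+02  4.0000e-02  1.6429e+02] F [ 0.2 -1.9 -1.6] w 22.1
[0.5237, -0.2432, 0.086] shift mm(tool) [-2.3  0.3 -2.3] turn [-0.03  0.04 -0.01]
```

View pics/a2.png

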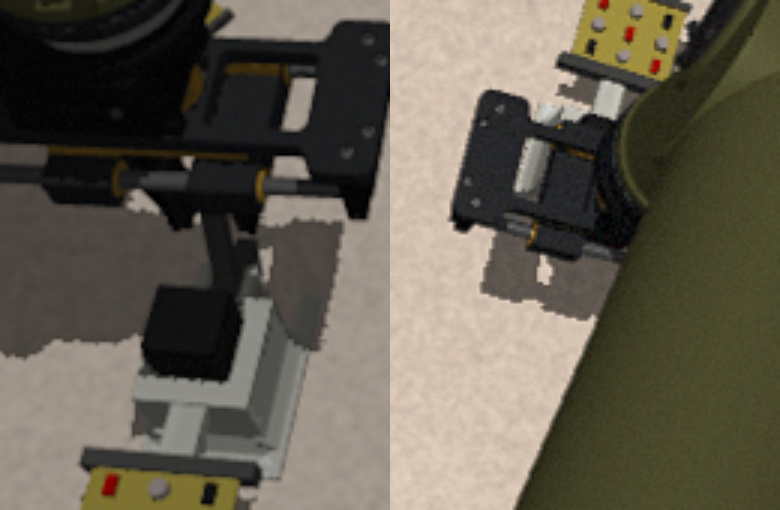

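The lever is up (about 1.2 rad) and the holder hasn't moved. I'll release and rise.

Emit:
{"fn": "servo_tool", "kwargs": {
  "commands": [0,0,0,0,0,0,0,0,0,0,0,0,0,0,0,0,0,0,0,0,0,0,0,0],
  "jaw": 60
}}

```text
time_s: 5.7
tool_pos: [0.521, -0.2419, 0.0838]
tool_rot: [180.0, 0.0, 164.3]
force: [-1.2, 0.4, -0.4]
grip_width: 0.0463
```

Emit:
{"fn": "servo_tool", "kwargs": {
  "commands": [0,0,-20,0,0,0,0,0,-40,0,0,0,25,0,-40,0,0,0,50,0,0,0,0,0,40,0,0,0,0,0,0,0,0,0,0,0]
}}

```text
time_s: 6.3
tool_pos: [0.4058, -0.2099, 0.1836]
tool_rot: [179.7, -0.1, 164.3]
force: [0.0, 0.4, 0.4]
grip_width: 0.0602
```

```bash
cat > m.py <<'E'
from h import *
def meas(n):
    p,d=snap(n);W=cloud(n,d);np.save('W_%s.npy'%n,W)
    return p,W.reshape(-1,3),p.reshape(-1,3).max(1)
E
python3 - <<'E'
from m import *
p,W,c=meas('scene')
m=(abs(W[:,0]-.578)<.04)&(abs(W[:,1]+.259)<.035)&(W[:,2]>.08)&(W[:,2]<.097)&(c<60)
q=W[m];print(q.mean(0),cv2.minAreaRect((q[:,:2]*1000).astype(np.float32)))
m=(abs(W[:,0]-.524)<.03)&(abs(W[:,1]+.245)<.03)&(W[:,2]>.095)&(W[:,2]<.13)
q=W[m];print('roller',len(q),q.mean(0),q[:,2].max())
m=(abs(W[:,0]-.655)<.06)&(abs(W[:,1]+.28)<.06)&(W[:,2]>.05)&(W[:,2]<.07)&(c>70)
q=W[m];print('board',len(q),q.mean(0),cv2.minAreaRect((q[:,:2]*1000).astype(np.float32)))
cv2.imwrite('pics/a3.png',cv2.resize(p[230:440,80:240],None,fx=2.8,fy=2.8)[:,:,::-1])
togo([.5784,-.2588,.11],164.3)
E
```

```text
[ 0.57996651 -0.25735934  0.08930419] ((577.6581420898438, -258.54107666015625), (35.85078811645508, 32.3813362121582), 71.77704620361328)
roller 261 [ 0.52488161 -0.23966423  0.10832935] 0.11385113924970462
board 2575 [ 0.6494726  -0.28018754  0.05919602] ((636.36181640625, -277.762939453125), (78.34590911865234, 104.65189361572266), 69.51466369628906)
t 6.35 pos [ 0.4086 -0.2104  0.1841] rot [1.7978e+02 8.0000e-02 1.6430e+02] F [ 1.2 -0.   0.7] w 60.3
[0.5784, -0.2588, 0.11] shift mm(tool) [-176.4   -1.    74.3] turn [0.22 0.08 0.  ]
```

View pics/a3.png

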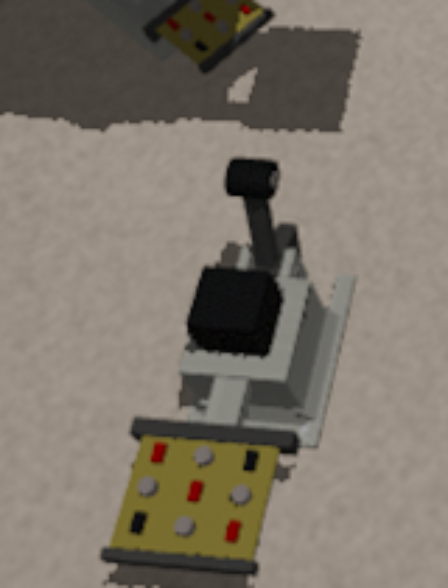

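The lever stands up at the image's (252,178) and the holder seems to have turned about 2–3°. I'll set yaw to 162 and go to the grip block.

Emit:
{"fn": "servo_tool", "kwargs": {
  "commands": [-44,0,0,0,0,0,-44,0,0,0,0,0,-44,0,0,0,0,0,-44,-1,0,0,0,2.3,0,0,35,0,0,0,0,0,35,0,0,0,0,0,0,0,0,0],
  "jaw": 70
}}

```text
time_s: 7.05
tool_pos: [0.577, -0.2582, 0.1077]
tool_rot: [-179.9, -0.6, 162.0]
force: [-0.8, 0.6, -0.0]
grip_width: 0.07
```

Run:
```python
from m import *
p,W,c=meas('scene')
cv2.imwrite('pics/a4.png',cv2.resize(p[230:440,80:240],None,fx=2.8,fy=2.8)[:,:,::-1])
m=(abs(W[:,0]-.655)<.06)&(abs(W[:,1]+.28)<.06)&(W[:,2]>.05)&(W[:,2]<.064)
X=W[m];C=p.reshape(-1,3)[m].astype(int);y=(C[:,0]-C[:,2]>45)&(C[:,1]-C[:,2]>35)
q=X[y];print('board yellow',len(q),q.mean(0),cv2.minAreaRect((q[:,:2]*1000).astype(np.float32)))
togo([.578,-.2587,.061],162)
```

```text
board yellow 1690 [ 0.65997343 -0.28484422  0.05948181] ((658.9090576171875, -285.03179931640625), (66.9161376953125, 51.87068176269531), 72.27286529541016)
t 7.1 pos [ 0.5784 -0.2591  0.111 ] rot [-179.94   -0.32  162.03] F [-0.  -0.8 -0.6] w 70.3
[0.578, -0.2587, 0.061] shift mm(tool) [ 0.2  0.3 50. ] turn [-0.06 -0.32  0.03]
```

View pics/a4.png

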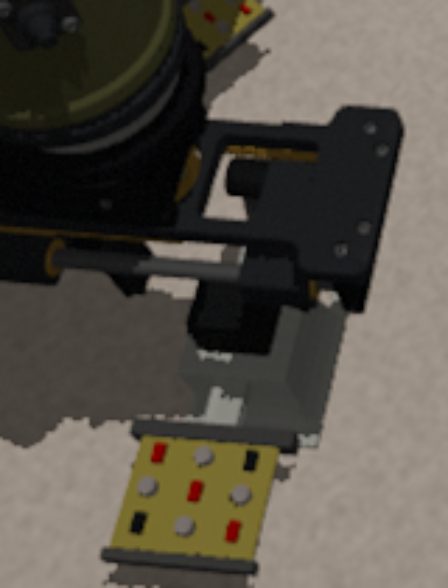

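Emit:
{"fn": "servo_tool", "kwargs": {
  "commands": [0,0,20,0,0,0,0,0,20,0,0,0,0,0,9,0,0,0,0,0,0,0,0,0]
}}

```text
time_s: 7.5
tool_pos: [0.5797, -0.2597, 0.0651]
tool_rot: [180.0, 0.0, 162.0]
force: [0.2, -0.8, 0.3]
grip_width: 0.0701
```

Emit:
{"fn": "servo_tool", "kwargs": {
  "commands": [0,0,0,0,0,0,0,0,0,0,0,0,0,0,0,0,0,0,0,0,0,0,0,0,0,0,0,0,0,0,0,0,0,0,0,0,0,0,0,0,0,0,0,0,0,0,0,0],
  "jaw": 25,
  "newtons": 55
}}

```text
time_s: 8.3
tool_pos: [0.5791, -0.2611, 0.0651]
tool_rot: [-179.9, 0.0, 161.9]
force: [-1.3, -3.8, 2.0]
grip_width: 0.0336
```

Gripped at 33.6 mm width, as expected for the 34 mm block. I'll lift.

Emit:
{"fn": "servo_tool", "kwargs": {
  "commands": [0,0,-5,0,0,0,0,0,-10,0,0,0,0,0,-20,0,0,0,0,0,-30,0,0,0,0,0,-35,0,0,0,0,0,0,0,0,0,0,0,0,0,0,0]
}}

```text
time_s: 9.0
tool_pos: [0.5793, -0.259, 0.1643]
tool_rot: [179.9, -0.0, 162.0]
force: [0.4, 0.3, -9.7]
grip_width: 0.0336
```

Run:
```python
from m import *
p,W,c=meas('scene')
q=snap('top')[0]
cv2.imwrite('pics/a5.png',np.hstack([p[150:450,50:350],q[50:350,300:600]])[:,:,::-1])
togo([.5463,.0225,.165],162)
```

```text
t 9.1 pos [ 0.5779 -0.2584  0.1621] rot [179.95  -0.27 162.03] F [-0.4  0.1 -9.7] w 33.8
[0.5463, 0.0225, 0.165] shift mm(tool) [116.7 257.4  -2.1] turn [ 0.05 -0.27  0.03]
```

View pics/a5.png

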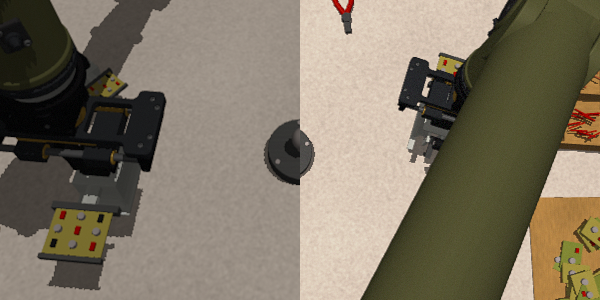

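Emit:
{"fn": "servo_tool", "kwargs": {
  "commands": [10,22,0,0,0,0,16,35,0,0,0,0,16,35,0,0,0,0,16,35,0,0,0,0,16,35,0,0,0,0,16,35,0,0,0,0,16,35,0,0,0,0,10.7,25.4,0,0,0,0,0,0,0,0,0,0,0,0,0,0,0,0]
}}

```text
time_s: 10.1
tool_pos: [0.5464, 0.0217, 0.1628]
tool_rot: [-179.9, -0.2, 162.1]
force: [0.1, -1.2, -8.9]
grip_width: 0.0339
```

Run:
```python
from m import *
for n in('scene','top'):
    p,W,c=meas(n)
    cv2.imwrite('pics/b_%s.png'%n,p[:,:,::-1])
    o=monitor.get_obs();t=o['tool_pos'];a=np.radians(o['tool_rot'][2]-180);ex=np.array([np.cos(a),np.sin(a)]);ey=np.array([-ex[1],ex[0]])
    q=W[:,:2]-t[:2];L=np.c_[q@ex,q@ey,W[:,2]-t[2]]*1e3
    C=p.reshape(-1,3).astype(int);y=(C[:,0]-C[:,2]>45)&(C[:,1]-C[:,2]>35)&(L[:,0]>30)&(L[:,0]<140)&(abs(L[:,1])<60)&(abs(L[:,2])<80)
    Y=L[y]
    if len(Y)>50:
        A=np.c_[Y[:,:2],np.ones(len(Y))];s=np.linalg.lstsq(A,Y[:,2],rcond=None)[0]
        print(n,len(Y),'board mean',Y.mean(0).round(1),'slope x,y deg',np.degrees(np.arctan(s[:2])).round(2),cv2.minAreaRect(Y[:,:2].astype(np.float32)))
togo([.5463,.0225,.165],162)
```

```text
scene 1607 board mean [83.5  3.5 -6.2] slope x,y deg [-0.05 -0.27] ((82.69547271728516, 3.321674346923828), (53.46047592163086, 65.50648498535156), 0.7735639810562134)
t 10.2 pos [0.5471 0.0194 0.1636] rot [-1.7988e+02 -9.0000e-02  1.6190e+02] F [-0.3 -0.2 -8.4] w 33.4
[0.5463, 0.0225, 0.165] shift mm(tool) [ 1.7  2.7 -1.4] turn [-0.12 -0.09 -0.1 ]
```

View pics/b_scene.png

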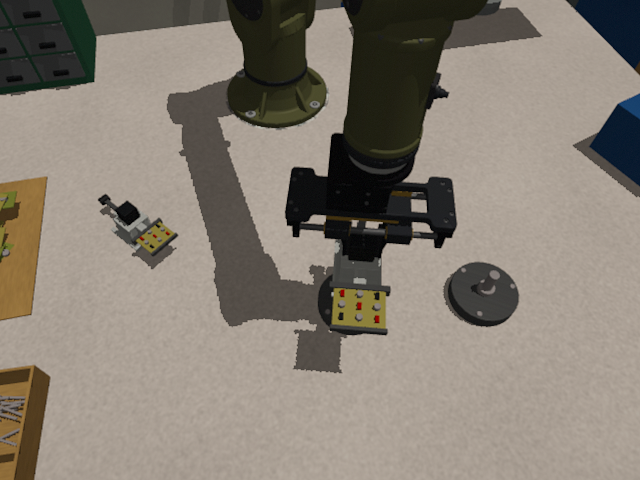

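View pics/b_top.png

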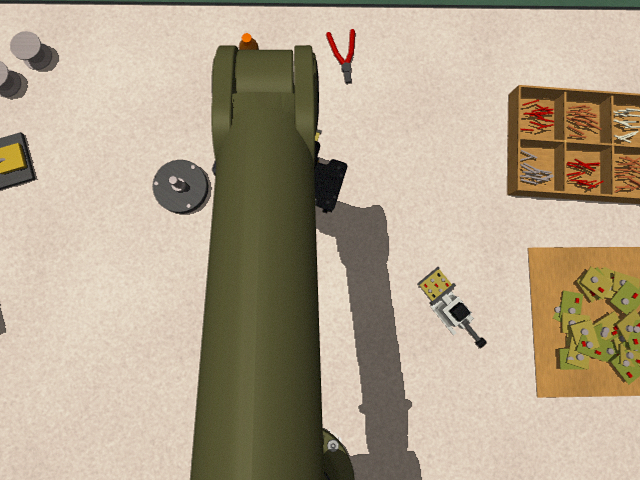

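```bash
cat >> m.py <<'E'
def boardgrip(k=3):
    G=[]
    for i in range(k):
        o=monitor.get_obs();p,W,c=meas('scene');t=o['tool_pos'];a=np.radians(o['tool_rot'][2]-180);ex=np.array([np.cos(a),np.sin(a)]);ey=np.array([-ex[1],ex[0]])
        q=W[:,:2]-t[:2];L=np.c_[q@ex,q@ey,W[:,2]-t[2]]*1e3
        C=p.reshape(-1,3).astype(int);y=(C[:,0]-C[:,2]>45)&(C[:,1]-C[:,2]>35)&(L[:,0]>30)&(L[:,0]<140)&(abs(L[:,1])<60)&(abs(L[:,2])<80)
        B=W[y].mean(0);c,s,an=cv2.minAreaRect((W[y,:2]*1000).astype(np.float32))
        g=B[:2]-.086*ex
        print('tcp',t.round(4),o['tool_rot'].round(2),'board',B.round(4),'ang',round(an,1),'grip est',g.round(4));G.append(g)
    return np.mean(G,0)
E
python3 - <<'E'
from m import *
print(boardgrip())
E
```

```text
tcp [0.5471 0.0194 0.1636] [-1.7988e+02 -9.0000e-02  1.6190e+02] board [ 0.6277 -0.0052  0.1579] ang 72.2 grip est [0.5459 0.0215]
tcp [0.5474 0.0192 0.1639] [-1.7991e+02 -6.0000e-02  1.6186e+02] board [ 0.6281 -0.0053  0.1582] ang 72.2 grip est [0.5464 0.0215]
tcp [0.5476 0.0193 0.1641] [-1.7994e+02 -4.0000e-02  1.6185e+02] board [ 0.6282 -0.0055  0.1585] ang 71.8 grip est [0.5465 0.0213]
[0.54626851 0.02144407]
```

The camera estimates the grip within about 1.5 mm of the ball axis. I'll correct that and descend in steps.

Emit:
{"fn": "servo_tool", "kwargs": {
  "commands": [0.8,1.3,10,0,0,0,0,0,10,0,0,0,0,0,6,0,0,0,0,0,0,0,0,0,0,0,0,0,0,0]
}}

```text
time_s: 10.85
tool_pos: [0.5475, 0.0224, 0.1385]
tool_rot: [-180.0, -0.0, 162.0]
force: [0.8, 0.3, -7.8]
grip_width: 0.0337
```

Emit:
{"fn": "servo_tool", "kwargs": {
  "commands": [0,0,5,0,0,0,0,0,5,0,0,0,0,0,5,0,0,0,0,0,0,0,0,0]
}}

```text
time_s: 11.25
tool_pos: [0.5468, 0.0225, 0.1228]
tool_rot: [-180.0, -0.1, 162.0]
force: [-1.0, -0.5, -7.5]
grip_width: 0.0335
```

Emit:
{"fn": "servo_tool", "kwargs": {
  "commands": [0,0,5,0,0,0,0,0,5,0,0,0,0,0,5,0,0,0,0,0,0,0,0,0]
}}

```text
time_s: 11.65
tool_pos: [0.5468, 0.0224, 0.1077]
tool_rot: [-179.9, -0.1, 162.0]
force: [-0.4, -0.2, -8.7]
grip_width: 0.0336
```

Emit:
{"fn": "servo_tool", "kwargs": {
  "commands": [0,0,4,0,0,0,0,0,4,0,0,0,0,0,4,0,0,0,0,0,0,0,0,0]
}}

```text
time_s: 12.05
tool_pos: [0.547, 0.0224, 0.096]
tool_rot: [-180.0, -0.1, 162.0]
force: [-0.3, 0.3, -9.1]
grip_width: 0.0336
```

Emit:
{"fn": "servo_tool", "kwargs": {
  "commands": [0,0,2,0,0,0,0,0,2,0,0,0,0,0,2,0,0,0,0,0,0,0,0,0]
}}

```text
time_s: 12.45
tool_pos: [0.5473, 0.0225, 0.0905]
tool_rot: [-180.0, -0.0, 162.0]
force: [-0.9, -0.2, -8.0]
grip_width: 0.0335
```

Emit:
{"fn": "servo_tool", "kwargs": {
  "commands": [0,0,1,0,0,0,0,0,0,0,0,0]
}}

```text
time_s: 12.65
tool_pos: [0.5476, 0.0225, 0.0897]
tool_rot: [180.0, 0.0, 162.0]
force: [-0.2, -1.1, -8.4]
grip_width: 0.0335
```

Emit:
{"fn": "servo_tool", "kwargs": {
  "commands": [0,0,1,0,0,0,0,0,1,0,0,0,0,0,0,0,0,0]
}}

```text
time_s: 12.95
tool_pos: [0.5478, 0.0224, 0.089]
tool_rot: [180.0, 0.0, 162.0]
force: [-6.2, -0.0, 4.7]
grip_width: 0.0335
```

Emit:
{"fn": "servo_tool", "kwargs": {
  "commands": [0,0,1,0,0,0,0,0,1,0,0,0,0,0,0,0,0,0]
}}

```text
time_s: 13.25
tool_pos: [0.5478, 0.0223, 0.089]
tool_rot: [179.9, -0.0, 162.0]
force: [-10.7, -1.4, 18.6]
grip_width: 0.0337
```

Contact at z=0.089, exactly the predicted seat height. I'll ease off and release.

Emit:
{"fn": "servo_tool", "kwargs": {
  "commands": [0,0,-2,0,0,0,0,0,0,0,0,0]
}}

```text
time_s: 13.45
tool_pos: [0.548, 0.0224, 0.089]
tool_rot: [179.9, 0.0, 162.0]
force: [-6.2, -1.3, 7.3]
grip_width: 0.0338
```

Emit:
{"fn": "servo_tool", "kwargs": {
  "commands": [0,0,0,0,0,0,0,0,0,0,0,0,0,0,0,0,0,0,0,0,0,0,0,0,0,0,0,0,0,0],
  "jaw": 70,
  "newtons": 10
}}

```text
time_s: 13.95
tool_pos: [0.5478, 0.0225, 0.0877]
tool_rot: [180.0, 0.0, 162.0]
force: [-0.3, -0.2, 1.0]
grip_width: 0.065
```

Emit:
{"fn": "servo_tool", "kwargs": {
  "commands": [0,0,-20,0,0,0,0,0,-40,0,0,0,0,0,-40,0,0,0,50,0,-5,0,0,0,50,0,0,0,0,0,45,0,0,0,0,0,0,0,0,0,0,0]
}}

```text
time_s: 14.65
tool_pos: [0.4053, 0.0693, 0.1923]
tool_rot: [179.9, -0.2, 162.3]
force: [0.7, 1.1, 0.6]
grip_width: 0.0699
```

Run:
```python
from m import *
p,W,c=meas('scene')
cv2.imwrite('pics/d1.png',cv2.resize(p[170:370,250:450],None,fx=2.9,fy=2.9)[:,:,::-1])
m=(abs(W[:,0]-.546)<.03)&(abs(W[:,1]-.023)<.03)&(W[:,2]>.108)&(W[:,2]<.122)&(c<60)
q=W[m];print(q.mean(0),np.percentile(q[:,2],[50,95]),cv2.minAreaRect((q[:,:2]*1000).astype(np.float32)))
m=(abs(W[:,0]-.495)<.035)&(abs(W[:,1]-.04)<.03)&(W[:,2]>.118)&(W[:,2]<.15)
q=W[m];print('roller',len(q),q.mean(0),q[:,2].max(),cv2.minAreaRect((q[:,:2]*1000).astype(np.float32)))
C=p.reshape(-1,3).astype(int);y=(C[:,0]-C[:,2]>45)&(C[:,1]-C[:,2]>35)&(abs(W[:,0]-.628)<.06)&(abs(W[:,1])<.06)&(W[:,2]>.06)
Y=W[y];A=np.c_[Y[:,:2],np.ones(len(Y))];s=np.linalg.lstsq(A,Y[:,2],rcond=None)[0]
print('board',Y.mean(0),'tilt',np.degrees(np.arctan(s[:2])),cv2.minAreaRect((Y[:,:2]*1000).astype(np.float32)))
togo([.5463,.0225,.165],162)
```

```text
[0.54797554 0.02344591 0.11391625] [0.11418452 0.1158469 ] ((546.2632446289062, 24.260921478271484), (32.701602935791016, 32.6995964050293), 72.70096588134766)
roller 226 [0.49432434 0.0414579  0.13190094] 0.13763194034477297 ((491.7857360839844, 42.49235916137695), (23.89805030822754, 19.093103408813477), 72.18730926513672)
board [ 0.62834667 -0.00212641  0.08358803] tilt [0.28508335 0.02282829] ((627.7537841796875, -1.9308509826660156), (65.93276977539062, 52.899173736572266), 71.16474914550781)
t 14.7 pos [0.4082 0.0684 0.1929] rot [179.86   0.   162.2 ] F [ 1.1 -0.4 -0.1] w 70.0
[0.5463, 0.0225, 0.165] shift mm(tool) [-145.5   -1.5   27.9] turn [0.14 0.   0.2 ]
```

View pics/d1.png

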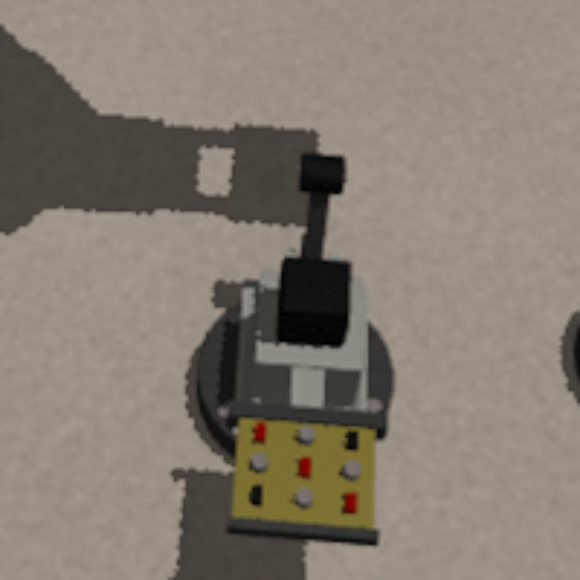

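The block top is at 0.1142 (0.114 expected when seated), the tilt is under 0.3°, and the lever is still up. Next I pinch the roller and swing the lever down.

Run:
```python
from h import *
togo([.4908,.039,.1075],162)
P=lambda t:(-36-65*np.cos(t),42+65*np.sin(t))
th=np.linspace(1.2,0,11)
for a,b in zip(th,th[1:]):
    print(np.round(-(P(b)[0]-P(a)[0]),1),np.round(-(P(b)[1]-P(a)[1]),1))
```

```text
t 14.7 pos [0.4082 0.0684 0.1929] rot [179.86   0.   162.2 ] F [ 1.1 -0.4 -0.1] w 70.0
[0.4908, 0.039, 0.1075] shift mm(tool) [-87.7  -2.9  85.4] turn [0.14 0.   0.2 ]
7.1 3.3
6.6 4.1
6.1 4.8
5.5 5.5
4.8 6.2
4.0 6.7
3.2 7.1
2.3 7.4
1.4 7.7
0.5 7.8
```

Emit:
{"fn": "servo_tool", "kwargs": {
  "commands": [-44,-1.5,0,0,0,0.2,-43.7,-1.4,0,0,0,0,0,0,30,0,0,0,0,0,35,0,0,0,0,0,0,0,0,0]
}}

```text
time_s: 15.2
tool_pos: [0.4901, 0.0356, 0.1236]
tool_rot: [-179.6, -0.3, 161.7]
force: [-1.5, 0.0, -0.0]
grip_width: 0.0698
```

Run:
```python
from m import *
p,W,c=meas('scene')
cv2.imwrite('pics/d2.png',cv2.resize(p[170:370,250:450],None,fx=2.9,fy=2.9)[:,:,::-1])
togo([.4908,.039,.1075],162)
```

```text
t 15.25 pos [0.4915 0.0361 0.1261] rot [-1.7977e+02 -1.7000e-01  1.6172e+02] F [-0.  -0.   0.6] w 69.9
[0.4908, 0.039, 0.1075] shift mm(tool) [ 1.6  2.6 18.6] turn [-0.23 -0.17 -0.28]
```

View pics/d2.png

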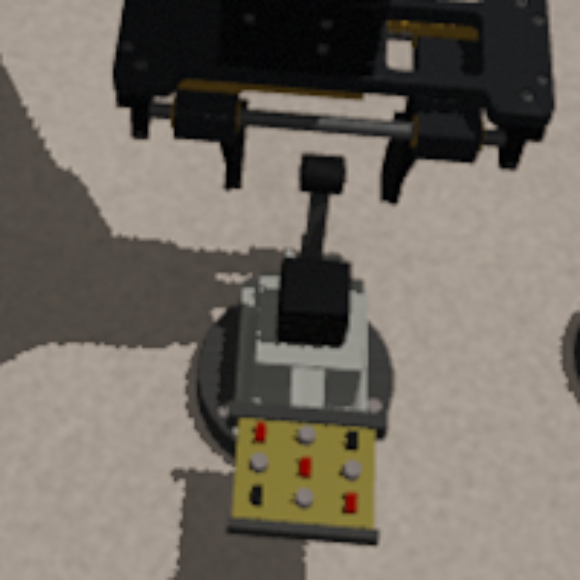

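The roller at 322 lies between the fingers at 232 and 390, so a small +y shift is still needed. Lower and pinch.

Emit:
{"fn": "servo_tool", "kwargs": {
  "commands": [0.8,2.6,9,0,0,0,0.8,0,9.5,0,0,0,0,0,0,0,0,0]
}}

```text
time_s: 15.55
tool_pos: [0.4913, 0.0404, 0.1089]
tool_rot: [-180.0, -0.0, 161.8]
force: [-0.4, -0.5, -0.3]
grip_width: 0.0696
```

Emit:
{"fn": "servo_tool", "kwargs": {
  "commands": [0,0,0,0,0,0,0,0,0,0,0,0,0,0,0,0,0,0,0,0,0,0,0,0,0,0,0,0,0,0,0,0,0,0,0,0,0,0,0,0,0,0,0,0,0,0,0,0,0,0,0,0,0,0],
  "jaw": 15,
  "newtons": 15
}}

```text
time_s: 16.45
tool_pos: [0.4917, 0.0403, 0.1093]
tool_rot: [180.0, 0.0, 161.8]
force: [-0.2, 1.4, 1.2]
grip_width: 0.0217
```

Emit:
{"fn": "servo_tool", "kwargs": {
  "commands": [7.1,0,3.3,0,0,0,6.6,0,4.1,0,0,0,6.1,0,4.8,0,0,0,5.5,0,5.5,0,0,0,4.8,0,6.2,0,0,0,0,0,0,0,0,0]
}}

```text
time_s: 17.05
tool_pos: [0.4612, 0.0501, 0.0839]
tool_rot: [-180.0, -0.2, 161.8]
force: [-2.9, 2.3, -0.2]
grip_width: 0.0221
```

Emit:
{"fn": "servo_tool", "kwargs": {
  "commands": [4,0,6.7,0,0,0,3.2,0,7.1,0,0,0,2.3,0,7.4,0,0,0,0,0,0,0,0,0]
}}

```text
time_s: 17.45
tool_pos: [0.4529, 0.0526, 0.0629]
tool_rot: [-179.9, -0.1, 161.8]
force: [-3.9, 2.5, -0.1]
grip_width: 0.0215
```

Emit:
{"fn": "servo_tool", "kwargs": {
  "commands": [1.4,0,7.7,0,0,0,0.5,0,6,0,0,0,0,0,0,0,0,0]
}}

```text
time_s: 17.75
tool_pos: [0.4522, 0.0529, 0.0497]
tool_rot: [-180.0, 0.0, 161.8]
force: [-2.4, 2.6, -0.3]
grip_width: 0.0219
```

Emit:
{"fn": "servo_tool", "kwargs": {
  "commands": [0,0,2,0,0,0,0,0,2,0,0,0,0,0,0,0,0,0]
}}

```text
time_s: 18.05
tool_pos: [0.4522, 0.0531, 0.0472]
tool_rot: [180.0, -0.1, 161.8]
force: [-6.8, 0.5, 11.2]
grip_width: 0.0217
```

Contact at z=0.047, which is the lever's stop. I'll press a little more to be sure.

Emit:
{"fn": "servo_tool", "kwargs": {
  "commands": [0,0,1.5,0,0,0,0,0,1,0,0,0,0,0,0,0,0,0]
}}

```text
time_s: 18.35
tool_pos: [0.4509, 0.0537, 0.0448]
tool_rot: [-180.0, -0.2, 161.8]
force: [-9.4, 2.1, 13.5]
grip_width: 0.0219
```

Emit:
{"fn": "servo_tool", "kwargs": {
  "commands": [0,0,-2,0,0,0,0,0,0,0,0,0]
}}

```text
time_s: 18.55
tool_pos: [0.4522, 0.0531, 0.0472]
tool_rot: [180.0, -0.1, 161.8]
force: [-7.6, -0.3, 10.9]
grip_width: 0.0221
```

Emit:
{"fn": "servo_tool", "kwargs": {
  "commands": [0,0,0,0,0,0,0,0,0,0,0,0,0,0,0,0,0,0,0,0,0,0,0,0,0,0,0,0,0,0],
  "jaw": 60
}}

```text
time_s: 19.05
tool_pos: [0.4524, 0.053, 0.0459]
tool_rot: [180.0, 0.0, 161.8]
force: [0.4, -0.4, 0.0]
grip_width: 0.053
```

Emit:
{"fn": "servo_tool", "kwargs": {
  "commands": [0,0,-20,0,0,0,0,0,-40,0,0,0,0,0,-45,0,0,0,0,0,0,0,0,0,0,0,0,0,0,0]
}}

```text
time_s: 19.55
tool_pos: [0.453, 0.0534, 0.1518]
tool_rot: [179.9, 0.1, 161.8]
force: [0.3, -0.7, 0.1]
grip_width: 0.0598
```

Run:
```python
from m import *
p,W,c=meas('scene')
cv2.imwrite('pics/d3.png',cv2.resize(p[170:370,250:450],None,fx=2.9,fy=2.9)[:,:,::-1])
m=(abs(W[:,0]-.546)<.03)&(abs(W[:,1]-.023)<.03)&(W[:,2]>.108)&(W[:,2]<.122)&(c<60)
q=W[m];print(q.mean(0),np.percentile(q[:,2],[50,95]),cv2.minAreaRect((q[:,:2]*1000).astype(np.float32)))
a=np.radians(-18);ex=np.array([np.cos(a),np.sin(a)]);ey=np.array([-ex[1],ex[0]])
d=W[:,:2]-[.5463,.0237];L=np.c_[d@ex,d@ey]*1e3
m=(L[:,0]<-88)&(L[:,0]>-125)&(abs(L[:,1])<18)&(W[:,2]>.02)&(W[:,2]<.1)
print('roller',m.sum(),L[m].mean(0),np.percentile(W[m,2],[50,90,98]))
m=(L[:,0]<-55)&(L[:,0]>-85)&(abs(L[:,1])<4)&(W[:,2]>.02)&(W[:,2]<.1)
print('bar',m.sum(),np.polyfit(L[m,0],W[m,2]*1e3,1))
togo([.5463,.0225,.165],162)
```

```text
[0.54920436 0.02271839 0.11395104] [0.11421981 0.11593472] ((547.5560913085938, 23.415969848632812), (32.66088104248047, 33.11256408691406), 70.98698425292969)
roller 169 [-96.7111828    0.45192043] [0.07302825 0.07542558 0.07661692]
bar 79 [-3.12766389e-03  6.92453834e+01]
t 19.6 pos [0.452  0.0532 0.1505] rot [ 1.7999e+02 -1.0000e-02  1.6180e+02] F [-0.5  0.5 -1.5] w 60.1
[0.5463, 0.0225, 0.165] shift mm(tool) [-99.2   0.3 -14.5] turn [ 0.01 -0.01 -0.2 ]
```

View pics/d3.png

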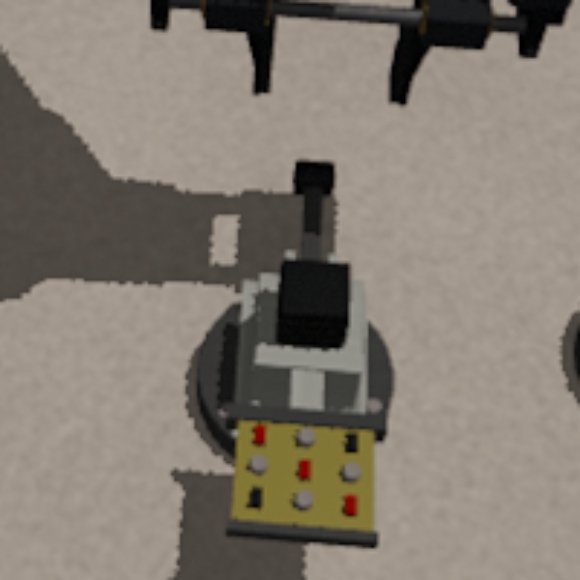

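The bar is level (slope −0.003), the roller top is at 0.0766 (0.076 expected when down) and the block top is at 0.1142. The gripper is clear, so I'm handing in.

```bash
python3 -c "
from cell import env,monitor
print(env.sign_off(),monitor.get_obs()['time_s'])"
```

```text
the job is handed in; nothing more can be done
the job is handed in; nothing more can be done
```

The larger board holder is mounted on the ball and locked, and I handed the job in at about 19.6 s of the 64 s allowed.

I raised the lever to about 1.2 rad while the holder still stood on the bench. I then gripped the block, lowered the socket over the ball until it met its stop, released it, and swung the lever down until it stopped.

Last checks from the camera and the force readings:
- **Seating:** the block top is at 0.114 m, exactly the height expected when seated. After seating and before locking, the board was level to within 0.3°.
- **Lever:** the bar is level (slope about −0.003 rad). The roller top is at 0.0766 m, against 0.076 m expected when fully down. The lever stopped firmly under about 13 N.
- **Clearance:** the gripper is open and well clear, touching nothing.

Two readings disagreed:
- **Camera and arm:** they differed by about 2 mm sideways; I aligned to the camera and the holder seated without snagging.
- **Holder angle:** the holder turned about 2–3° on the bench while the lever was raised, and I matched the grip to that.

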